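# Run the length stop home along its rail

## Task

Run the blue length stop along its rail until it is fully home against the red end stop: press its yellow thumb pad down with the fingertips to free its catch and keep it down all the while the stop slides, and only at the end stop let the pad spring back up so that the stop is locked there. Grip nothing, do not shove at the stop while it is locked, and leave the loose things lying round the rail as they are.

Things in the scene. Friction and masses are not known exactly. Their poses are not given: they have to be found in the camera images.
- stop_rail: the aluminium rail, bolted to the bench: 50 mm wide, 306 mm long, its top 22 mm above the bench. Origin: centre of its underside, on the bench; z up, y along the rail towards the red end stop (50 mm high), x across the rail. Four bolted lugs reach 45 mm to either side of the middle line.
- end_stop_face (a point): centre of the face of the red end stop's rubber bumper that the stop meets, 134 mm along +y from the rail's middle, 36 mm above the bench (x, y, z axes as the rail's)
- stop_carriage (a joint): travel of the blue length stop (carriage) along the rail, m, growing towards the red end stop: 0 at the far end, 0.179 fully home against the red end stop. The carriage is 68 mm wide, 90 mm long, its deck 44 mm above the bench. A steel nose stands 10 mm out of its -x side. With the pad down it slides freely (under 1.5 N); with the pad up a spring catch locks it in a hidden rack (9 mm pitch, last notch at 0.178).
- thumb_pad (a joint): how far the yellow thumb pad is pressed, m: 0 up (locked), 0.010 at the bottom of its travel. Spring: 5 N to start, 9 N at the bottom; it comes up by itself when let go. Pressed 5 mm or more, it frees the carriage; let go on the way, the catch drops into the nearest notch.
- pad_top (a point): centre of the top face of the yellow thumb pad in the middle of the blue carriage; moves with both; 57 mm above the bench when up. The pad is 34 mm across the rail, 44 mm along it; its axes are the rail's. It travels with the carriage, 90 mm behind the rail's middle (towards -y) at carriage 0, 89 mm ahead of it when home.
- thumb_wall (a point): centre of the top edge of the thumb wall, 70 mm above the bench: a blue upright wall 60 mm wide and 12 mm thick across the carriage's deck, on the side of the pad towards the red end stop; this point is 36 mm ahead (+y of the rail) of the pad's centre, the wall's face towards the pad 30 mm ahead. A fingertip on the pad can push the carriage on by this wall.
- wood_block: bystander, loose: pine offcut 45x75x32 mm, lying beside the rail; origin at the centre of its underside
- tape_measure: bystander, loose: yellow and black tape measure 72x85x35 mm, beside the rail; origin at the centre of its underside
- spool: bystander, loose: wooden spool 41 mm across, 45 mm high, standing beside the rail; origin at the centre of its underside
- elec_tape: bystander, loose: roll of black electrical tape 68 mm across, 19 mm high, lying beside the rail; origin at the centre of its underside

How it is judged (in metres and radians):
On the way, in this order (a step that is already met when the one before it is completed fails the run):
1. the fingers press the thumb pad down while the stop is still well short of the end stop (value of joint thumb_pad above 0.003 m and contact force between the fingers and anything else above 0.5 N and value of joint stop_carriage below 0.12 m), for 0.05 s.
2. with the pad still down, the stop has come up against the red end stop (value of joint thumb_pad above 0.002 m and value of joint stop_carriage above 0.174 m), for 0.05 s.
At the end, for the whole second after the job is handed in: the blue stop is at rest within 5 mm of fully home (travel over 0.174 m), its thumb pad is up again (pressed less than 1 mm), and the wood block, tape measure, spool and black tape roll lie within 25 mm of where they were and are not tipped (value of joint stop_carriage above 0.174 m and value of joint thumb_pad below 0.001 m and velocity of joint stop_carriage between -0.01 and 0.01 m/s and distance of each of wood_block, tape_measure, spool, elec_tape from where it was at the start of the episode below 0.025 m and angle between each of wood_block, tape_measure, spool, elec_tape's own z axis and vertical below 0.4 rad); the robot touches nothing.
It fails at once if the fingers shove with over 40 N while the pad is up and the stop locked (value of joint thumb_pad below 0.0006 m and contact force between the fingers and anything else above 40 N).
It fails at once if a bystander is shifted by over 25 mm, lifted or tipped (not (distance of wood_block from where it was at the start of the episode below 0.025 m) or not (distance of tape_measure from where it was at the start of the episode below 0.025 m) or not (distance of spool from where it was at the start of the episode below 0.025 m) or not (distance of elec_tape from where it was at the start of the episode below 0.025 m) or not (angle between wood_block's own z axis and vertical below 0.4 rad) or not (angle between tape_measure's own z axis and vertical below 0.4 rad) or not (angle between spool's own z axis and vertical below 0.4 rad) or not (angle between elec_tape's own z axis and vertical below 0.4 rad)).
It also fails if it takes over 38 s, if anything falls off the work surface, if the arm or the gripper's body presses on something with over 40 N, if the wrist force passes 120 N, or if a joint passes its speed limit or range.

## Robot

A 6-joint arm with a two-finger parallel gripper is mounted at the origin on a cart in front of the work surface, level with it; the furniture and walls round the work are solid. World frame = base frame: x ahead of the robot, y to its left, z up, the work surface at z = 0. Lengths are in mm, angles in rad, forces in N, time in s.
With the tool pointing down it reaches from about 275 to 975 mm from the base axis. Payload 8.4 kg.
Tool frame: the origin (TCP) lies midway between the tips of the shut fingers; the grasp point (between the pads) lies env.hold_point_z behind it (env.hold_point_z is the distance from the TCP to the grasp point, in mm); z points along the fingers, y is the line along which they close (so a half turn about z gives the same grasp; the last joint's range is limited). The gripper opens to 92 mm and grips with 3 to 60 N. Pads are 20 mm wide; open, the fingers measure 128 mm over their backs; the gripper's body (75 mm by 189 mm) begins 69 mm behind the grasp point.
Start: joints at [1.172, 0.353, 1.633, -0, 1.155, -0.002], TCP at [241.542, 576.442, 214.583] pointing down, gripper open.
Joint ranges: [-2.63, 2.63], [-0.92, 2.1], [0.06, 2.66], [-1.3, 4.44], [0, 2.69], [-3.02, 3.02]. Speed limits (rad/s): [2.22, 2.22, 2.79, 3.14, 3.14, 3.14].

## Interface

Orientations are given as a rotation vector (axis times angle).
In Python, from rig import env, eyes, cut_out gives the robot as it stands. The module is installed in compiled form; this text tells all that it offers.
- The arm moves only by the tool play_rows, never from a script. Its argument "plan" is one flat list of numbers, 7 for each row, row after row: the turn, a rotation vector about the world's x, y, z in units of 6 degrees (1.0 is 6 degrees), then the shift along the world's x, y, z in units of 25 mm (1.0 is 25 mm), then the finger opening in mm, from 0 to 91.9. In form: [rx, ry, rz, tx, ty, tz, claw, rx, ry, rz, tx, ty, tz, claw, ...]. A call has 1 to 5 rows; each row is the pose to reach, as a shift and turn from the pose commanded when the call began; what a row does not reach only later rows make up. A row lasts 1/10 s, in which the tool goes at most 50 mm and 8.59 degrees, less where a joint would pass 70% of its speed; a pose out of reach is approached as far as the arm can. A call with a gripper value outside its range is refused whole. The fingers move at their own pace and stop on an object; "squeeze" is the grip in N (left out, the last holds). Time passes only in rows, so rows that repeat a pose let the fingers close. It gives the time, the measured TCP pose, the force, the opening and the grip force at its end, in the units of the state.
- env.read_state(): the state, without advancing time (a new reading comes with each control period).
- eyes.camera(name): name is "scene" or "side" or "wrist"; returns (picture, depth): 420x560x3 uint8, red, green, blue; 420x560 float32, mm along the optical axis (not along the pixel's ray), 0 where there is no reading.
- eyes.camera_model(name): a dict with "fx", "fy", "cx", "cy" (pixels), "extrinsics" (4x4, takes a point from camera to world coordinates). Camera axes: x right, y up, looking along -z (the intrinsics and any distortion apply to the point x, -y, -z); pixel columns grow to the right and rows downward; lengths in mm; the calibration is good to about 2 mm. The wrist camera is an equidistant fisheye: a pixel r from the principal point sees the ray r / f radians off the axis. A picture is of the moment at which its call begins: read the wrist's pose just before it. camera_model takes no time and is no camera call; for the wrist camera it gives the pose at the moment of the call.
- env.sign_off(): hands the job in; it is judged then, once.
Trained networks look in the newest picture that a camera, given by its name, has taken for a name from the list of things; names that differ only in an ending like _2 or _b are one class to them, and where a whole thing is asked for, a point or a joint stands for the part that bears it (a point fixed in the world has none). Each returns a list of dicts, best first, with "p" (0 to 1); they miss things now and then, are a little off and sometimes report something else, mostly with a low value. They report only what shows in the picture. A call takes as long as a camera call.
- cut_out(label, camera): "pixels" (420x560 bool, what is visible of it) and "extent" ([left, top, width, height] in pixels, round what is visible of it).
The state is a dict: "clock": time; "joint_positions": joint angles; "joint_velocities": joint speeds; "effort": joint torques, N m; "tcp_pos": TCP position; "tool_rot": TCP orientation; "wrist_force": force on the tool from outside, world axes, zero at the start; "torque": the same for the moment, N m; "width": finger opening in mm; "finger_force": force on a finger pad.
Only numpy, scipy, OpenCV 4.12 (cv2) and the standard library are available. Lean on these libraries where they do the work, as an engineer would, in place of code of your own. Each camera call takes 0.05 s, during which the arm holds its last target. There are 200 camera calls.

## Working session

There is one attempt and no reset: what is moved stays moved. The work goes in short steps, Python scripts to look and compute and a tool call to move; the robot and the scene stay as the last step left them, time stands still between calls to the robot, and variables do not carry over. Pictures are saved under pics/ and viewed, at most 10 in all, crops included, and the job is handed in when it is done.

Besides the shell and the picture viewer there is one more tool, called as name(argument=value, ...), one argument or row to a line, values as JSON. play_rows: Moves the arm, as the interface text tells. Its arguments: {"type":"object","properties":{"plan":{"type":"array"},"squeeze":{"type":"number"}},"required":["plan"]}

```bash
mkdir -p pics
cat > h.py <<'E'
from rig import env, eyes, cut_out
import numpy as np, cv2
def world(name, dep, mask):
    m=eyes.camera_model(name); v,u=np.nonzero(mask&(dep>0)); d=dep[v,u]
    P=np.c_[(u-m['cx'])/m['fx']*d, -(v-m['cy'])/m['fy']*d, -d, np.ones(len(d))]
    return (P@np.array(m['extrinsics']).T)[:,:3]
E
python3 - <<'E'
from h import *
s=env.read_state(); print(s, env.hold_point_z)
for c in ("scene","side"):
    im,d=eyes.camera(c); cv2.imwrite(f"pics/{c}0.png",im[:,:,::-1])
    for n in ("stop_rail","stop_carriage","thumb_pad","thumb_wall","wood_block","tape_measure","spool","elec_tape"):
        for r in cut_out(n,c)[:1]:
            P=world(c,d,r["pixels"])
            if len(P): print(c,n,round(r["p"],2),r["extent"],len(P),np.median(P,0).round(),np.percentile(P,3,axis=0).round(),np.percentile(P,97,axis=0).round())
E
```

```text
{'clock': 0.0, 'joint_positions': array([ 1.17157839e+00,  3.53634858e-01,  1.63412020e+00, -3.96842850e-06,
        1.15517170e+00, -2.41330189e-03]), 'joint_velocities': array([-0.00050128, -0.0017807 , -0.00049611,  0.0010316 , -0.00016919,
        0.00052359]), 'effort': array([ 2.48694778e-03, -5.93848300e+01, -3.34208643e+01,  6.99056801e-02,
        2.36297149e-02, -1.32189571e-04]), 'tcp_pos': array([241.36821288, 575.99227172, 213.8779457 ]), 'tool_rot': array([-6.19163741e-01, -3.07970564e+00,  2.05445390e-03]), 'wrist_force': array([-0.82279031,  0.16388121, -0.49244227]), 'torque': array([-0.00641352,  0.01405716,  0.00232054]), 'finger_force': 0.0, 'width': 91.84195454028044} 18.700000000000003
scene stop_rail 0.97 [191.3, 204.9, 182.1, 61.9] 5826 [539.  55.  23.] [463. -54.   4.] [645. 185.  59.]
scene stop_carriage 0.55 [282.1, 202.4, 55.6, 55.3] 2281 [524.  29.  44.] [488. -21.  10.] [570.  69.  70.]
scene thumb_pad 0.66 [296.9, 213.2, 26.5, 19.0] 422 [533.  19.  57.] [514.  -2.  48.] [555.  40.  58.]
scene wood_block 0.66 [212.5, 257.7, 55.4, 42.1] 1674 [505. 167.  3
[... 373 characters left out ...]
211.1, 198.3, 56.7, 66.9] 2249 [542.   5.  45.] [494. -36.  15.] [586.  57.  70.]
side thumb_pad 0.88 [226.0, 211.8, 27.0, 24.5] 421 [539.  11.  57.] [519.  -9.  49.] [560.  35.  59.]
side thumb_wall 0.81 [214.1, 202.0, 51.0, 60.6] 2228 [542.   5.  45.] [495. -36.  15.] [584.  56.  70.]
side wood_block 0.73 [196.4, 169.6, 37.7, 39.6] 955 [516. 150.  31.] [481. 124.   5.] [553. 189.  34.]
side tape_measure 0.68 [307.9, 202.6, 42.5, 39.7] 1332 [701.   7.  33.] [668. -16.   5.] [737.  51.  36.]
side spool 0.56 [168.9, 205.8, 23.1, 32.6] 620 [435.  62.  30.] [418.  51.   1.] [453.  92.  47.]
side elec_tape 0.78 [285.6, 253.5, 37.7, 38.1] 1103 [630. -82.  18.] [ 600. -109.    3.] [660. -48.  21.]
```

Run:
```python
from h import *
O=[]
for c in ("scene","side"):
    im,d=eyes.camera(c); O.append(cv2.resize(im[130:330,150:400],(800,640))[:590])
    if c=="side": O[-1]=O[-1]
    cv2.imwrite(f"pics/{c}1.png",O[-1][:,:,::-1])
    full=world(c,d,np.ones(d.shape,bool)); v,u=np.nonzero(d>0); rgb=im[v,u].astype(int)
    near=(abs(full[:,0]-545)<150)&(abs(full[:,1]-45)<180)
    r,g,b=rgb.T
    def rep(t,m):
        m=m&near
        if m.sum()<10: print(c,t,m.sum());return
        P=full[m]; (q,sz,a)=cv2.minAreaRect(P[:,:2].astype(np.float32)); print(c,t,m.sum(),P.mean(0).round(1),"rect",np.round(q,1),np.round(sz,1),round(a,1))
    red=(r>120)&(g<0.5*r)&(b<0.5*r); rep("red",red); rep("redtop",red&(full[:,2]>46))
    pad=(r>120)&(g>0.6*r)&(b<0.5*r)&(abs(full[:,2]-57)<4); rep("padtop",pad)
    blue=(b>80)&(b>1.3*r)&(b>g); rep("blue wall top",blue&(full[:,2]>67)); rep("blue deck",blue&(abs(full[:,2]-44)<3))
    rep("z",near&(abs(full[:,2]-22)<2)&(abs(r-b)<40))
    for n in ("stop_rail",):
        x=cut_out(n,c)[0]; P=world(c,d,x["pixels"]); P=P[abs(P[:,2]-22)<2]; q=cv2.minAreaRect(P[:,:2].astype(np.float32)); print(c,"railtop",q)
```

```text
scene red 165 [646.6 174.7  49.4] rect [648.8 173.9] [14.8 54.1] 53.6
scene redtop 161 [647.  174.2  49.6] rect [649.7 173.3] [14.8 51.9] 53.6
scene padtop 349 [535.2  18.1  56.8] rect [536.8  17.2] [43.5 35.6] 55.0
scene blue wall top 129 [556.   47.1  69.4] rect [556.4  46.8] [10.5 56.3] 54.5
scene blue deck 638 [521.   16.   43.9] rect [536.4  18.1] [88.9 69.4] 54.5
scene z 1323 [577.5  62.3  22.1] rect [575.5  48.1] [277.2 207.5] 80.8
scene railtop ((557.4420166015625, 60.363128662109375), (305.7267761230469, 70.79745483398438), 54.02399444580078)
side red 110 [652.2 170.   49.6] rect [652.5 171.2] [17.  50.1] 49.6
side redtop 109 [652.2 170.   49.6] rect [652.5 171.2] [17.  50.1] 49.6
side padtop 256 [539.4  13.   56.9] rect [539.9  15.2] [45.7 33.6] 53.6
side blue wall top 133 [560.4  42.5  69.6] rect [560.   43.9] [11.1 57.4] 54.3
side blue deck 671 [ 5.333e+02 -5.000e-01  4.400e+01] rect [539.5  15.1] [91.5 68.1] 54.2
side z 1395 [571.   35.5  22. ] rect [558.  23.] [252.6 286.1] 8.7
side railtop ((566.8939208984375, 51.394432067871094), (303.83489990234375, 69.15747833251953), 53.76264572143555)
```

View pics/scene1.png

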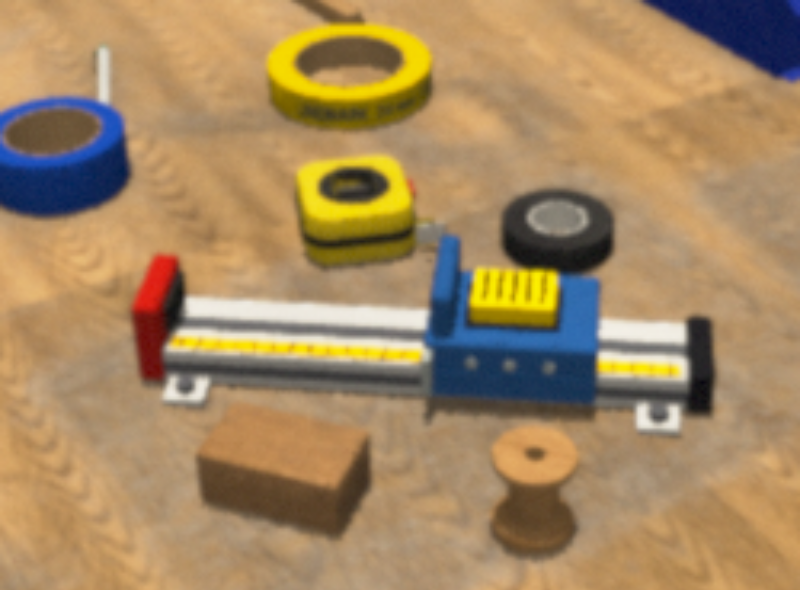

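View pics/side1.png

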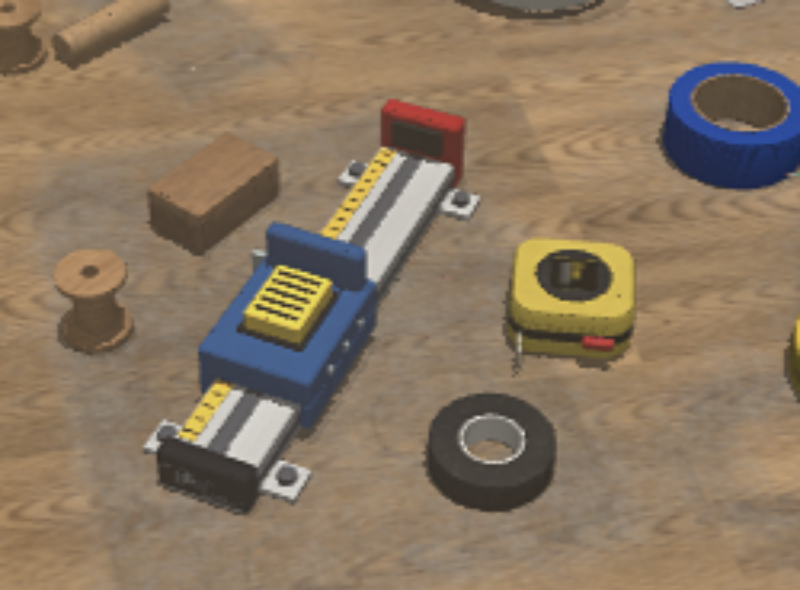

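The views show the blue carriage on a rail heading at 54° with about 136 mm to go. The pad is at about (538, 16) and no obstacle is higher than the 70 mm wall. I'll close the fingers and go above the pad.

play_rows(
  plan=[0,0,-0.4,0.8,-1.5,0,0,0,0,-0.8,1.6,-3,0,0,0,0,-1.2,2.4,-4.5,0,0,0,0,-1.7,3.2,-6,0,0,0,0,-2.18,4,-7.5,0,0],
)

```text
clock: 1.6
tcp_pos: [342.1, 387.5, 214.7]
tool_rot: [0.968, 2.988, 0.001]
wrist_force: [0.4, 0.8, 0.9]
width: 53.9
finger_force: 0.0
```

play_rows(
  plan=[0,0,0,0.8,-1.5,0,0,0,0,0,1.6,-3,0,0,0,0,0,2.4,-4.5,0,0,0,0,0,3.2,-6,0,0,0,0,0,4,-7.5,0,0],
)

```text
clock: 2.1
tcp_pos: [442.2, 199.9, 214.9]
tool_rot: [0.966, 2.989, 0.001]
wrist_force: [0.4, 0.8, -0.4]
width: 14.0
finger_force: 0.0
```

play_rows(
  plan=[0,0,0,0.8,-1.5,-0.8,0,0,0,0,1.6,-3,-1.6,0,0,0,0,2.4,-4.5,-2.4,0,0,0,0,3.2,-6,-3.2,0,0,0,0,4,-7.2,-4.2,0],
)

```text
clock: 2.6
tcp_pos: [542.8, 19.3, 109.4]
tool_rot: [0.967, 2.988, 0.001]
wrist_force: [0.2, 1.0, 0.2]
width: 0.5
finger_force: 0.0
```

play_rows(
  plan=[0,0,0,0,0,0,0,0,0,0,0,0,0,0,0,0,0,0,0,0,0],
)

```text
clock: 2.9
tcp_pos: [541.4, 22.2, 110.2]
tool_rot: [0.965, 2.989, 0.001]
wrist_force: [0.1, 0.9, 0.5]
width: 0.6
finger_force: 0.0
```

Run:
```python
from h import *
s=env.read_state(); print({k:np.round(s[k],3) for k in ("clock","tcp_pos","tool_rot","wrist_force","width")})
im,d=eyes.camera("scene"); a=cv2.resize(im[150:280,200:380],(396*1,286))
im,d=eyes.camera("side"); b=cv2.resize(im[150:280,160:340],(396,286))
cv2.imwrite("pics/above.png",np.hstack([a,b])[:,:,::-1])
```

```text
{'clock': np.float64(2.9), 'tcp_pos': array([541.438,  22.159, 110.184]), 'tool_rot': array([9.650e-01, 2.989e+00, 1.000e-03]), 'wrist_force': array([0.134, 0.935, 0.491]), 'width': np.float64(0.573)}
```

View pics/above.png

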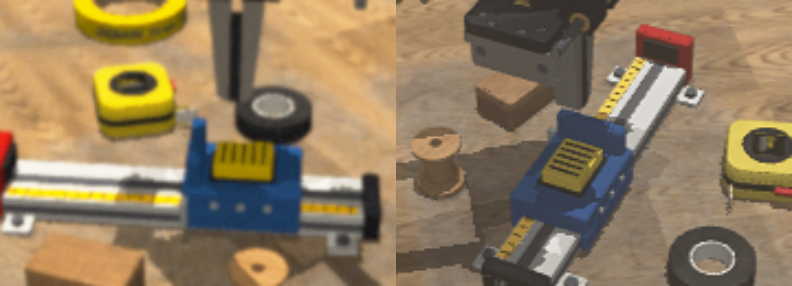

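The closed fingers are above the pad, with about 5 mm to the wall. I'll back off 2 mm and descend to just above the pad, then press down in small steps.

play_rows(
  plan=[0,0,0,-0.05,-0.07,-0.6,0,0,0,0,-0.05,-0.07,-1.2,0,0,0,0,-0.05,-0.07,-1.7,0,0,0,0,-0.05,-0.07,-1.96,0,0,0,0,-0.05,-0.07,-1.96,0],
)

```text
clock: 3.5
tcp_pos: [539.8, 20.1, 60.1]
tool_rot: [-0.965, -2.989, 0.001]
wrist_force: [0.2, -1.1, 0.3]
width: 0.3
finger_force: 0.0
```

play_rows(
  plan=[0,0,0,0,0,-0.12,0,0,0,0,0,0,-0.24,0,0,0,0,0,0,-0.24,0,0,0,0,0,0,-0.24,0],
)

```text
clock: 3.9
tcp_pos: [540.8, 19.8, 55.2]
tool_rot: [0.966, 2.988, 0.001]
wrist_force: [-0.4, -0.0, 4.9]
width: 0.3
finger_force: 2.8
```

play_rows(
  plan=[0,0,0,0,0,-0.1,0,0,0,0,0,0,-0.2,0,0,0,0,0,0,-0.26,0,0,0,0,0,0,-0.26,0],
)

```text
clock: 4.3
tcp_pos: [540.9, 19.8, 48.8]
tool_rot: [0.966, 2.988, 0.001]
wrist_force: [-2.1, 0.3, 7.4]
width: 0.6
finger_force: 4.1
```

play_rows(
  plan=[0,0,0,0.06,0.08,0,0,0,0,0,0.15,0.2,0,0,0,0,0,0.25,0.35,0,0,0,0,0,0.36,0.5,0,0,0,0,0,0.47,0.65,0,0],
)

```text
clock: 4.8
tcp_pos: [552.6, 36.1, 49.0]
tool_rot: [0.966, 2.988, 0.001]
wrist_force: [-1.9, 1.1, 8.5]
width: 0.3
finger_force: 4.0
```

Run:
```python
from h import *
s=env.read_state(); print({k:np.round(s[k],2) for k in ("clock","tcp_pos","wrist_force")})
im,d=eyes.camera("side"); cv2.imwrite("pics/slide.png",cv2.resize(im[130:290,160:360],(750,600))[:,:,::-1])
```

```text
{'clock': np.float64(4.8), 'tcp_pos': array([552.63,  36.1 ,  48.99]), 'wrist_force': array([-1.92,  1.05,  8.54])}
```

View pics/slide.png

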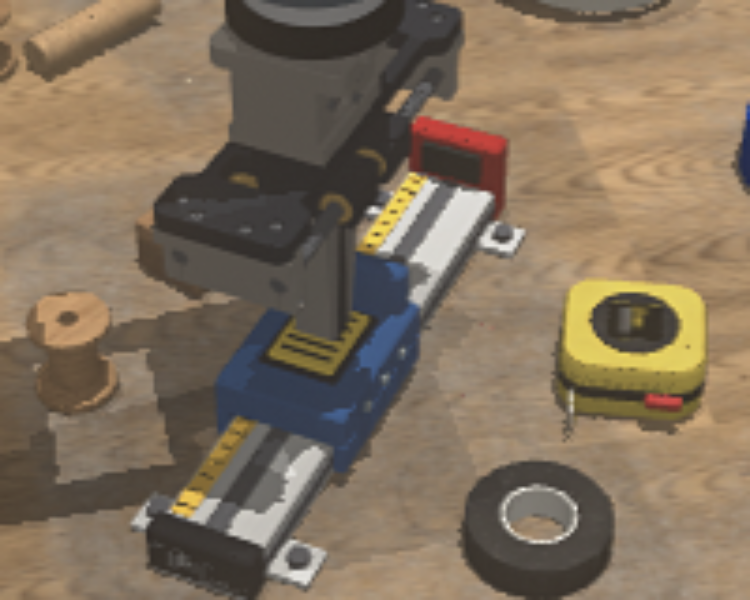

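The carriage moves with the fingers and the pad stays down, so I'll go on.

play_rows(
  plan=[0,0,0,0.22,0.31,0,0,0,0,0,0.46,0.64,0,0,0,0,0,0.7,0.97,0,0,0,0,0,0.94,1.3,0,0,0,0,0,1.17,1.62,0,0],
)

```text
clock: 5.35
tcp_pos: [582.0, 76.8, 49.0]
tool_rot: [0.966, 2.989, 0.001]
wrist_force: [-1.2, -0.1, 7.4]
width: 0.7
finger_force: 4.0
```

play_rows(
  plan=[0,0,0,0.22,0.31,0,0,0,0,0,0.44,0.61,0,0,0,0,0,0.64,0.89,0,0,0,0,0,0.82,1.14,0,0,0,0,0,0.94,1.3,0,0],
)

```text
clock: 5.85
tcp_pos: [605.6, 109.6, 49.1]
tool_rot: [0.966, 2.988, 0.001]
wrist_force: [-1.2, 2.0, 8.1]
width: 0.5
finger_force: 4.0
```

play_rows(
  plan=[0,0,0,0.12,0.16,0,0,0,0,0,0.24,0.32,0,0,0,0,0,0.36,0.49,0,0,0,0,0,0.47,0.65,0,0,0,0,0,0.56,0.78,0,0],
)

```text
clock: 6.35
tcp_pos: [619.5, 128.9, 49.2]
tool_rot: [0.966, 2.988, 0.001]
wrist_force: [-0.5, 0.3, 8.4]
width: 0.4
finger_force: 4.0
```

play_rows(
  plan=[0,0,0,0.05,0.07,0,0,0,0,0,0.1,0.13,0,0,0,0,0,0.14,0.2,0,0,0,0,0,0.18,0.25,0,0],
)

```text
clock: 6.75
tcp_pos: [622.9, 133.8, 48.8]
tool_rot: [-0.965, -2.989, 0.003]
wrist_force: [-3.9, -4.4, 8.2]
width: 0.5
finger_force: 4.1
```

play_rows(
  plan=[0,0,0,0.02,0.03,0,0,0,0,0,0.04,0.05,0,0,0,0,0,0.04,0.05,0,0,0,0,0,0.04,0.05,0,0],
)

```text
clock: 7.15
tcp_pos: [623.8, 135.0, 48.8]
tool_rot: [-0.966, -2.989, 0.002]
wrist_force: [-3.3, -5.2, 8.3]
width: 0.7
finger_force: 4.1
```

Run:
```python
from h import *
s=env.read_state(); print({k:np.round(s[k],2) for k in ("clock","tcp_pos","wrist_force")})
im,d=eyes.camera("side"); a=im[130:250,190:330]
im,d=eyes.camera("scene"); b=im[160:280,180:320]
cv2.imwrite("pics/home.png",np.hstack([cv2.resize(x,(400,343)) for x in (a,b)])[:,:,::-1])
```

```text
{'clock': np.float64(7.15), 'tcp_pos': array([623.85, 135.03,  48.76]), 'wrist_force': array([-3.29, -5.15,  8.3 ])}
```

View pics/home.png

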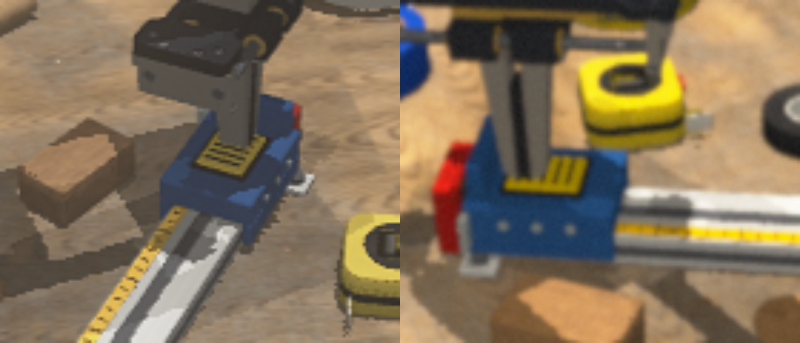

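The carriage is against the red stop; the fingers now slip on the pad at steady force. I'll lift straight up to let the pad rise.

play_rows(
  plan=[0,0,0,0,0,-0.02,0,0,0,0,0,0,0.15,0,0,0,0,0,0,0.35,0,0,0,0,0,0,0.8,0,0,0,0,0,0,1.8,0],
)

```text
clock: 7.75
tcp_pos: [623.1, 135.7, 92.3]
tool_rot: [-0.965, -2.987, 0.002]
wrist_force: [0.4, 0.0, 0.2]
width: -0.1
finger_force: 0.0
```

play_rows(
  plan=[0,0,0,0,0,1.5,0,0,0,0,0,0,3,0,0,0,0,0,0,4,0,0,0,0,0,0,4,0,0,0,0,0,0,4,0],
)

```text
clock: 8.25
tcp_pos: [624.5, 136.0, 193.6]
tool_rot: [0.966, 2.988, 0.001]
wrist_force: [0.1, 0.4, -0.3]
width: 0.4
finger_force: 0.0
```

Run:
```python
from h import *
s=env.read_state(); print({k:np.round(s[k],2) for k in ("clock","tcp_pos","wrist_force")})
im,d=eyes.camera("side"); a=im[130:250,190:330]
for n in ("thumb_pad","stop_carriage","wood_block","tape_measure","spool","elec_tape"):
    for r in cut_out(n,"side")[:1]:
        P=world("side",d,r["pixels"]); print(n,round(r["p"],2),np.median(P,0).round(1))
full=world("side",d,np.ones(d.shape,bool)); v,u=np.nonzero(d>0); r,g,b=im[v,u].astype(int).T
near=np.hypot(full[:,0]-617,full[:,1]-124)<35
m=near&(r>80)&(g>0.6*r)&(b<0.5*r)&(full[:,2]>46); P=full[m]; print("pad",m.sum(),cv2.minAreaRect(P[P[:,2]>53][:,:2].astype(np.float32)) if (P[:,2]>53).sum()>5 else "", np.percentile(P[:,2],[10,50,90]))
im,d=eyes.camera("scene"); b=im[160:280,180:320]
cv2.imwrite("pics/end.png",np.hstack([cv2.resize(x,(400,343)) for x in (a,b)])[:,:,::-1])
```

```text
{'clock': np.float64(8.25), 'tcp_pos': array([624.45, 136.04, 193.62]), 'wrist_force': array([ 0.1 ,  0.38, -0.34])}
thumb_pad 0.61 [617.4 119.1  56.6]
stop_carriage 0.97 [620.2 115.8  44.6]
wood_block 0.79 [515.3 149.2  30.4]
tape_measure 0.95 [702.9   7.2  32.9]
spool 0.81 [435.5  62.3  31.7]
elec_tape 0.67 [630.5 -82.8  18.2]
pad 253 ((618.5162963867188, 123.65008544921875), (45.73674011230469, 33.85493087768555), 53.98486328125) [49.98796524 56.3249466  58.23289915]
```

View pics/end.png

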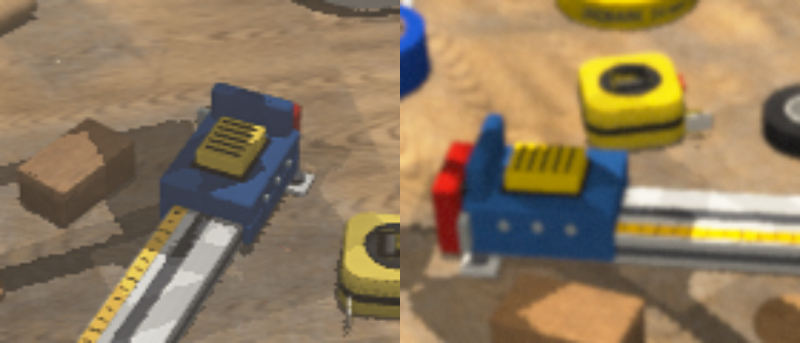

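The pad is back up at 57 mm. The carriage is at the end stop to within about 1–2 mm, where one notch short would be 9 mm, and the bystanders haven't moved. Handing in.

```bash
python3 -c "
from rig import env
print(env.sign_off())"
```

```text
the job is handed in; nothing more can be done
None
```

I slid the blue stop home against the red end stop with its pad held down and released it there, and the pad is back up. The final pictures show it within about 2 mm of home and nothing around the rail moved. The job is handed in, but no verdict came back.

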